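# Lock a solder spool on its sprung dispenser spindle with an E-clip

### The arm

A 6-joint arm with a two-finger parallel gripper is mounted at the origin on the work surface; the furniture and walls round the work are solid. World frame = base frame: x ahead of the robot, y to its left, z up, the work surface at z = 0. Lengths are in m, angles in degrees, forces in N, time in s.
With the tool pointing down it reaches from about 0.3 to 0.75 m from the base axis. Payload 8.5 kg.
Tool frame: the origin (TCP) lies midway between the tips of the shut fingers; the grasp point (between the pads) lies 19 mm behind it (env.grip_depth is the distance from the TCP to the grasp point, in m); x points along the fingers, y is the direction in which the jaws open and shut, and the axes are right-handed (so a half turn about x gives the same grasp; the last joint's range is limited). The gripper opens to 85 mm and grips with 20 to 120 N. Pads are 22 mm wide; open, the fingers measure 114 mm over their backs; the gripper's body (76 mm by 85 mm) begins 54 mm behind the grasp point. The pads swing forward as they close: fully open they stand 13 mm farther back than shut.
Start: joints at [-76.507, 21.807, 74.336, -0, 83.858, -12.336], TCP at [0.24, -0.495, 0.231] pointing down, gripper open.
Joint ranges: [-178.18, 178.18], [-50.72, 133.34], [12.68, 142.11], [-81.47, 261.47], [9.98, 163.14], [-165.26, 165.26]. Speed limits (degrees/s): [136.94, 136.94, 180, 180, 180, 180].

### API

Orientations are given as a 3x3 rotation matrix whose columns are the frame's x, y, z axes.
In Python, from rig import env gives the robot as it stands.
- The arm moves only by the tool play_rows, never from a script. Its arguments are lists of equal length, an entry for each row: "travel": the shift along the world's x, y, z in cm, a list of three; "rotation": the turn, a rotation vector about the world's x, y, z in rad, a list of three; "claw": the finger opening in cm, from 0 to 8.54. A call has 1 to 12 rows; each row shifts and turns the pose as measured when the row begins; what a row does not reach is not made up. A row lasts 1/12 s, in which the tool goes at most 41.7 mm and 7.16 degrees, less where a joint would pass 70% of its speed; a pose out of reach is approached as far as the arm can. A call is refused whole if a number of a shift passes 4.17 or a number of a turn 0.125, either way. A call with a gripper value outside its range is refused whole. The fingers move at their own pace and stop on an object; "squeeze" is the grip in N (left out, the last holds). Time passes only in rows, so rows that do not move let the fingers close. It gives the time, the measured TCP pose, the force and the opening at its end, in the units of the state.
- env.observe(): the state, without advancing time (a new reading comes with each control period).
- env.get_image(name): name is "scene" or "top"; returns the picture (400x640x3 uint8, red, green, blue); there is no depth.
- env.camera_info(name): a dict with "vertical_fov" (degrees; the focal length in pixels is half the picture's height over the tangent of half this angle, whatever the lens; pixels are square), "cx", "cy" (the principal point, pixels), "eye" and "rotation" of the camera in the world. Camera axes: x right, y down, z forward; pixel columns grow to the right and rows downward; lengths in m; the calibration is good to about 2 mm. A picture is of the moment at which its call begins. camera_info takes no time and is no camera call.
- env.close_job(): hands the job in, once; it reports no verdict.
The state is a dict: "time_s": time; "q": joint angles; "qvel": joint speeds; "joint_efforts": joint torques, N m; "position": TCP position; "tool_rot": TCP orientation; "ft_force": force on the tool from outside, world axes, zero at the start; "wrist_torque": the same for the moment, N m; "grip_width": finger opening in m.
Only numpy, scipy, OpenCV 4.12 (cv2) and the standard library are available. Lean on these libraries where they do the work, as an engineer would, in place of code of your own. Each camera call takes 0.05 s, during which the arm holds its last target.

### The job

Load the solder dispenser: stand the spool on the platter over the upright spindle and let go of it, then lock it there with the loose E-clip. With the clip flat on the spool, press the spool down against its brake spring until the spindle's groove comes level with the clip, push the clip sideways into the groove until it snaps fully home, and let go. Feel your way gently: the spindle is clamped higher or lower from day to day, and the stand must never be loaded with more than 45 N.

Things in the scene. Friction and masses are not known exactly. Their poses are not given: they have to be found in the camera images.
- stand: Solder dispenser screwed to the bench. Dark base plate 128 x 96 mm, its top 11 mm above the bench; on it a round platter, an upright spindle through the platter and, 62 mm from the spindle on the stand's +x side, a thin wire-guide post 66 mm high. Origin: on the spindle's axis at bench level; z up.
- platter_top (a point): Middle of the platter's top face, on the spindle's axis; moves with the platter. Aluminium disc 62 mm across, on a brake spring: its top is 38 mm above the bench at rest and it sinks up to 16 mm. Its spring pushes up with 4 N at rest and 0.3 N more per mm; it carries the spool without sinking.
- spindle_axis (a point): Fixed point on the axis of the upright steel spindle, 38 mm above the bench. Spindle 15 mm across. Its clamped height differs each run and is not measured: the flat top end (8 mm across, cone below) is 78 to 89 mm above the bench. The groove lies 10 to 14.6 mm below the top end: 4.6 mm high, 10 mm across at its bottom. Touch the top end to find it.
- spool_centre (a point): Centre of the loose solder spool, on its axis, 20 mm above its underside. Black flanges 59 mm across, 40 mm tall, about 0.22 kg, standing upright; bore 17.5 mm, right through. On the resting platter its top face is 78 mm above the bench and hides the groove until it is pressed down, by 2 to 13 mm.
- spool: The same spool's body. Origin on its underside, 6.5 mm off its axis; z up along the axis.
- clip_grip (a point): Middle of the clip's upright orange thumb grip: 16 mm long (x), 14 mm wide (y, take it across this), its top 30 mm above the clip's underside; this point is 18 mm above the underside. x points to the clip's open mouth, z up. The clip lies flat on the bench at the start.
- clip_bore (a point): Centre of the clip's bore, 22 mm from the middle of the grip along x, 1.5 mm above the underside. Flat dark spring-steel E-clip 3 mm thick for the 10 mm groove; mouth 7 mm wide towards +x, jaw tips 7 mm ahead of this point. Solid plate, 19 mm wide, from 6.5 to 14 mm behind it. Snaps on at 8 to 15 N; when home this point is on the spindle's axis.
- clip: The same clip's body, steel with plastic grip, 46 g. Origin under the bore's centre on the clip's underside; x to the mouth, z up. At any height but the groove's the full spindle stops it.

How it is judged (in metres and radians):
On the way:
1. the spool stands on the platter with the spindle through its bore, before it is clipped (horizontal distance between spool_centre and spindle_axis below 0.003 m and z of spool_centre in the frame of spindle_axis below 0.022 m and contact force between the fingers and spool below 0.1 N), for 0.2 s.
At the end, for the whole second after the job is handed in: The clip lies level in the groove, fully home: bore within 1.5 mm of the spindle axis, 19 to 24 mm above the spool's centre, tilt under 0.1 rad; the spool is on the spindle (within 3 mm of its axis), held down by 0.8 mm or more; all at rest and let go (horizontal distance between clip_bore and spindle_axis below 0.0015 m and z of clip_bore in the frame of spool_centre between 0.019 and 0.024 m and angle between clip's own z axis and vertical below 0.1 rad and horizontal distance between spool_centre and spindle_axis below 0.003 m and z of spool_centre in the frame of spindle_axis below 0.0192 m and linear speed of each of clip, spool below 0.02 m/s); the robot touches nothing.
It fails at once if the stand (base, platter, spindle) is loaded with more than 45 N (contact force between stand and anything else above 45 N).
It also fails if it takes over 61 s, if anything falls off the work surface, if the arm or the gripper's body presses on something with over 40 N, if the wrist force passes 120 N, or if a joint passes its speed limit or range.

## Working session

There is one attempt and no reset: what is moved stays moved. The work goes in short steps, Python scripts to look and compute and a tool call to move; the robot and the scene stay as the last step left them, time stands still between calls to the robot, and variables do not carry over. Pictures are saved under pics/ and viewed, and the job is handed in when it is done.

Besides the shell and the picture viewer there is one more tool, called as name(argument=value, ...) on one line, values as JSON. play_rows: Moves the arm, as the interface text tells. Its arguments: {"type":"object","properties":{"travel":{"type":"array","items":{"type":"array","items":{"type":"number"}}},"rotation":{"type":"array","items":{"type":"array","items":{"type":"number"}}},"claw":{"type":"array","items":{"type":"number"}},"squeeze":{"type":"number"}},"required":["travel","rotation","claw"]}

```bash
ls; mkdir -p pics; python3 - <<'E'
from rig import env
import cv2
for n in("scene","top"):
    im=env.get_image(n); cv2.imwrite(f"pics/{n}0.png",im[:,:,::-1]); print(n,env.camera_info(n))
print(env.observe(), env.grip_depth)
E
```

```text
pics
scene {'vertical_fov': 46.519421054405406, 'cx': 322.33690671252975, 'cy': 214.19341473873268, 'eye': array([-0.14305295, -0.44120978,  0.4764774 ]), 'rotation': array([[ 0.59266398, -0.39119845,  0.70406902],
       [-0.80541027, -0.29649858,  0.51322791],
       [ 0.0079815 , -0.87123611, -0.49079928]])}
top {'vertical_fov': 43.68105384743619, 'cx': 315.01067666118354, 'cy': 197.33218838324558, 'eye': array([ 0.40932921, -0.01980425,  0.91568353]), 'rotation': array([[-0.023346  , -0.99890922,  0.04043921],
       [-0.99970966,  0.02356778,  0.00501604],
       [-0.00596363, -0.04031037, -0.99916941]])}
{'time_s': 0.1, 'q': array([-7.65086710e+01,  2.18370592e+01,  7.43799327e+01, -7.79856831e-04,
        8.38588185e+01, -1.23383064e+01]), 'qvel': array([ 0.10704799, -0.04936128, -0.175311  ,  0.06127958,  0.06324541,
        0.00526313]), 'joint_efforts': array([ 4.26480183e-03, -4.49220049e+01, -2.31656152e+01, -9.77232708e-05,
        3.72105249e-03, -2.86468214e-06]), 'position': array([ 0.23954145, -0.49479524,  0.230777  ]), 'tool_rot': array([[-3.21845719e-04,  4.35697827e-01, -9.00092940e-01],
       [ 1.28347110e-03, -9.00092065e-01, -4.35697863e-01],
       [-9.99999125e-01, -1.29547077e-03, -2.69514791e-04]]), 'ft_force': array([-1.21554547, -0.41172817, -0.49922013]), 'wrist_torque': array([ 0.03752928, -0.0102131 ,  0.03732456]), 'grip_width': 0.08524142548847681} 0.0187
```

View pics/scene0.png

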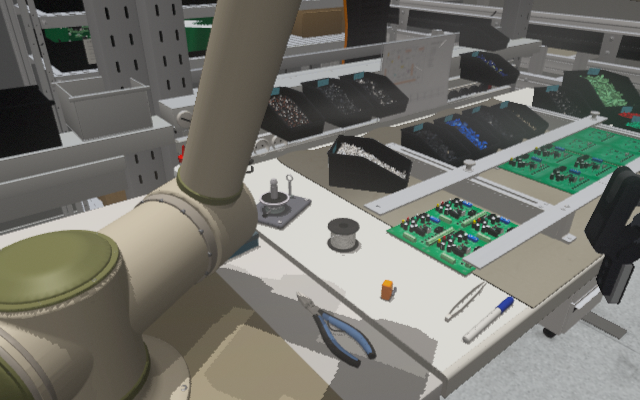

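View pics/top0.png

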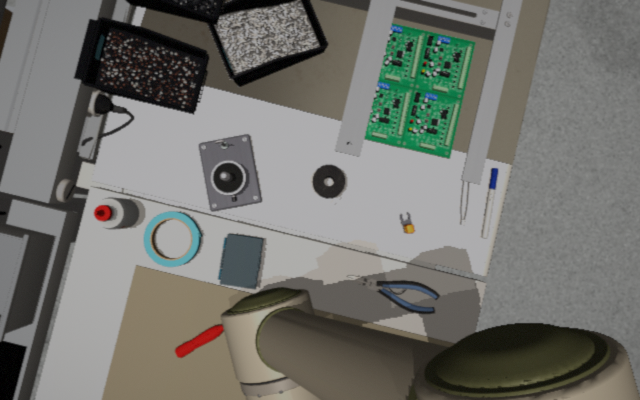

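The top view shows the stand around (229,177), the spool at (329,182) and the clip at (407,223) with its mouth towards the top of the image. I'll zoom in on these.

```bash
python3 - <<'E'
import cv2,numpy as np
im=cv2.imread("pics/top0.png")
a=im[125:245,190:350]; b=im[195:250,380:435]
cv2.imwrite("pics/za.png",cv2.resize(a,None,fx=5,fy=5,interpolation=cv2.INTER_CUBIC))
cv2.imwrite("pics/zb.png",cv2.resize(b,None,fx=10,fy=10,interpolation=cv2.INTER_CUBIC))
s=cv2.imread("pics/scene0.png")[165:310,230:410]
cv2.imwrite("pics/zc.png",cv2.resize(s,None,fx=4,fy=4,interpolation=cv2.INTER_CUBIC))
E
```

```text
(no output)
```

View pics/za.png

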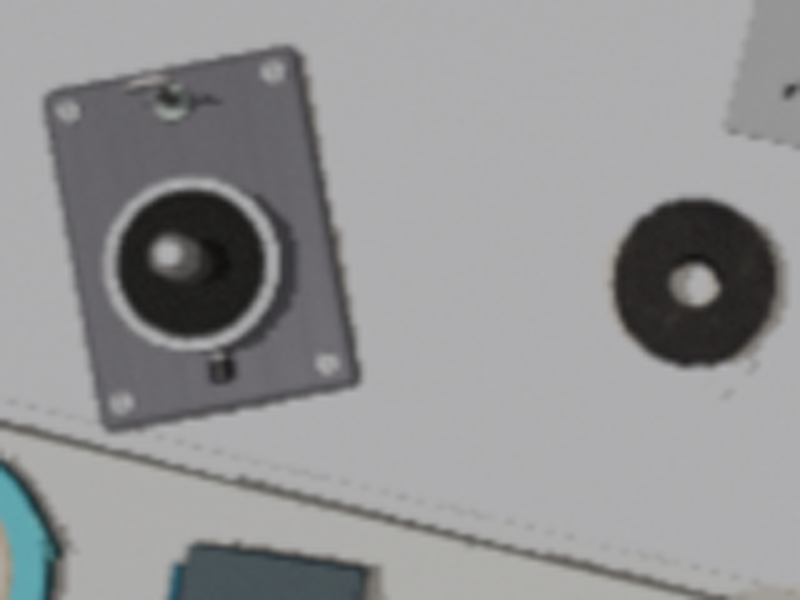

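View pics/zb.png

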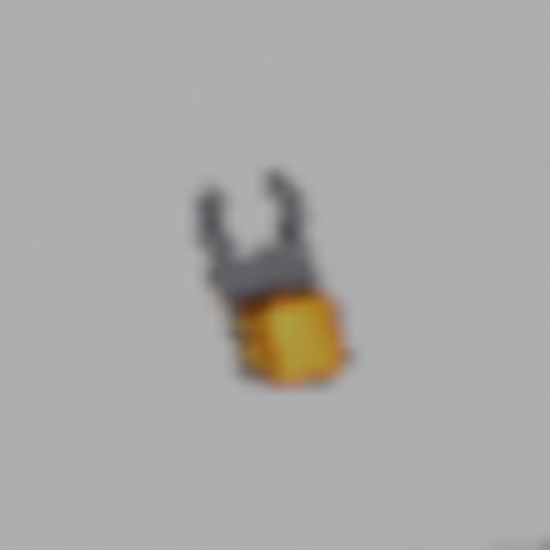

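View pics/zc.png

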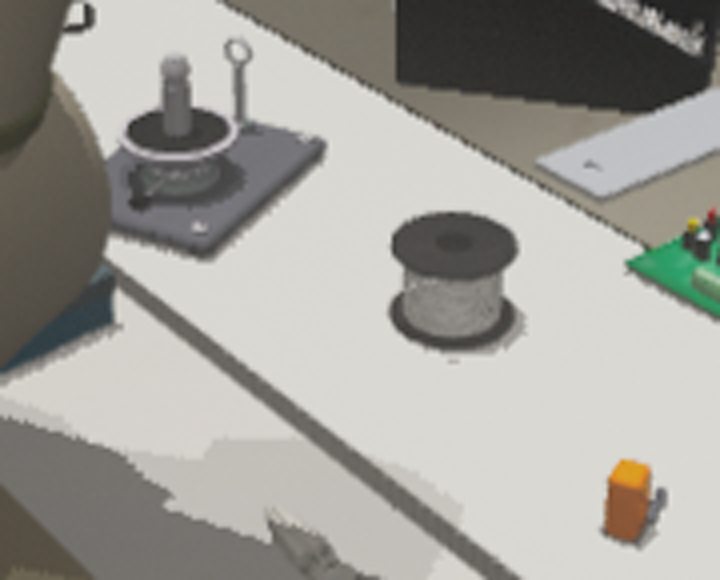

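```bash
cat > h.py <<'E'
import numpy as np,cv2
from rig import env
def K(n):
    c=env.camera_info(n); f=200/np.tan(np.radians(c['vertical_fov']/2)); return f,c
def ray(n,u,v):
    f,c=K(n); d=np.array(c['rotation'])@np.array([(u-c['cx'])/f,(v-c['cy'])/f,1]); return np.array(c['eye']),d
def onz(n,u,v,z):
    e,d=ray(n,u,v); return e+d*(z-e[2])/d[2]
def proj(n,p):
    f,c=K(n); q=np.array(c['rotation']).T@(np.array(p)-c['eye']); return np.array([f*q[0]/q[2]+c['cx'],f*q[1]/q[2]+c['cy']])
def tri(r1,r2):
    A=[];b=[]
    for e,d in(r1,r2):
        d=d/np.linalg.norm(d);P=np.eye(3)-np.outer(d,d);A.append(P);b.append(P@e)
    return np.linalg.lstsq(np.vstack(A),np.hstack(b),rcond=None)[0]
def circ(P):
    A=np.c_[2*P,np.ones(len(P))];s=np.linalg.lstsq(A,(P**2).sum(1),rcond=None)[0];return s[:2],np.sqrt(s[2]+s[:2]@s[:2])
def st():
    o=env.observe();np.set_printoptions(precision=4,suppress=True);print(round(o['time_s'],2),o['position'],'yawY',np.degrees(np.arctan2(o['tool_rot'][1,1],o['tool_rot'][0,1])),'F',o['ft_force'],'w',o['grip_width']);return o
E
python3 - <<'E'
from h import *
im=cv2.imread("pics/top0.png");g=cv2.cvtColor(im,6);hsv=cv2.cvtColor(im,40)
# black discs
for name,(x0,y0,x1,y1),z in(("spool",(305,155,355,210),.040),("platterblack",(205,155,250,200),.038)):
    m=np.zeros_like(g);m[y0:y1,x0:x1]=(g[y0:y1,x0:x1]<75)*255
    cs,_=cv2.findContours(m,cv2.RETR_CCOMP,cv2.CHAIN_APPROX_NONE)
    for c in cs:
        if len(c)<12: continue
        P=np.array([onz("top",u,v,z)[:2] for u,v in c[:,0]]);print(name,len(c),circ(P),cv2.minEnclosingCircle(c))
# bright platter ring: outer edge
m=np.zeros_like(g);m[150:205,200:260]=(g[150:205,200:260]>150)*255
cs,_=cv2.findContours(m,cv2.RETR_CCOMP,cv2.CHAIN_APPROX_NONE)
for c in cs:
    if len(c)<30: continue
    P=np.array([onz("top",u,v,.038)[:2] for u,v in c[:,0]]);print("ring",len(c),circ(P))
# orange
for n,f in(("top",im),("scene",cv2.imread("pics/scene0.png"))):
    h=cv2.cvtColor(f,40);m=((h[...,0]>5)&(h[...,0]<28)&(h[...,1]>150)&(h[...,2]>(130 if n=="top" else 90))).astype(np.uint8)
    if n=="top": m[:190]=0;m[250:]=0;m[:,:380]=0;m[:,440:]=0
    else: m[:270]=0;m[310:]=0;m[:,:370]=0;m[:,410:]=0
    ys,xs=np.nonzero(m);print(n,len(xs),xs.mean(),ys.mean(),xs.min(),xs.max(),ys.min(),ys.max())
    if n=="scene": print(f[276:302,378:398,2])
print(onz("top",380+.5*0+29.7-.5,195+33.2-.5,.03))
for u,v in((24.5,18.0),(26.2,26),(20.5,19),(28,17.5)): print(onz("top",380+u-.5,195+v-.5,.003))
E
```

```text
spool 90 (array([ 0.47286373, -0.03983682]), np.float64(0.027935334345744574)) ((328.6573181152344, 181.02809143066406), 16.43672752380371)
spool 28 (array([ 0.47190065, -0.0396623 ]), np.float64(0.009010417110233513)) ((328.5, 181.5), 5.700977325439453)
platterblack 81 (array([0.48192857, 0.13729002]), np.float64(0.03393079007973061)) ((236.5, 181.5), 18.06941032409668)
platterblack 80 (array([0.48406168, 0.13779726]), np.float64(0.024898913617632624)) ((227.73333740234375, 177.26666259765625), 14.526241302490234)
platterblack 27 (array([0.48691613, 0.14416846]), np.float64(0.008625724771639524)) ((224.0, 176.0), 5.385264873504639)
ring 94 (array([0.48371299, 0.137982  ]), np.float64(0.029325149636009743))
ring 91 (array([0.48400931, 0.13774674]), np.float64(0.028605516966521655))
ring 98 (array([0.47493327, 0.18064845]), np.float64(0.02515490970413827))
ring 65 (array([0.50613786, 0.08570465]), np.float64(0.0167096625666363))
top 62 408.98387096774195 228.5483870967742 405 413 225 232
scene 129 386.5503875968992 288.3178294573643 382 391 280 298
[[217 217 217 217 217 217 217 217 21
[... 1664 characters left out ...]
 [217 209 184 145 137 135 138 137 138 140 139 131 108 104 127 152 217 217
  217 217]
 [216 200 143 117 136 137 136 137 137 139 138 128 109 114 154 165 206 217
  217 217]
 [217 212 167 108 131 129 132 137 137 138 139 119 101 132 153 159 189 217
  217 218]
 [217 217 211 170 163 123 120 129 128 129 127 103 116 154 159 188 217 217
  217 217]
 [216 218 217 217 212 179 164 129 119 118 102 104 142 159 188 217 217 217
  217 217]
 [217 217 217 217 217 217 212 181 181 179 160 132 158 189 217 217 217 217
  217 218]]
[ 0.38746251 -0.18077472  0.03      ]
[ 0.41471836 -0.17705571  0.003     ]
[ 0.40005744 -0.17970878  0.003     ]
[ 0.41306446 -0.16970457  0.003     ]
[ 0.41548129 -0.18346725  0.003     ]
```

play_rows(travel=[[0.8,1.6,0],[1.8,3.5,0],[1.8,3.5,0],[1.8,3.5,0],[1.8,3.5,0],[1.8,3.5,0],[1.8,3.5,0],[1.8,3.5,-0.5],[1.8,3.5,-0.5],[1.8,3.5,-1],[1.8,3.5,-1],[1.8,3.5,-1]], rotation=[[0,0,0],[0,0,-0.06],[0,0,-0.06],[0,0,-0.06],[0,0,-0.06],[0,0,-0.045],[0,0,0],[0,0,0],[0,0,0],[0,0,0],[0,0,0],[0,0,0]], claw=[8.54,8.54,8.54,8.54,8.54,8.54,8.54,8.54,8.54,8.54,8.54,8.54], squeeze=40)

```text
time_s: 1.1
position: [0.4457, -0.0822, 0.1875]
tool_rot: [[0.001, 0.137, -0.991], [0.004, -0.991, -0.137], [-1.0, -0.004, -0.001]]
ft_force: [1.7, -0.4, 0.5]
grip_width: 0.0856
```

```bash
python3 - <<'E'
from h import *
o=st();print(o['tool_rot'])
print((np.array([.4724,-.0398,0])-o['position'])*100)
E
```

```text
1.1 [ 0.4457 -0.0822  0.1875] yawY -82.10143777723776 F [ 1.6581 -0.3969  0.4542] w 0.08560518095069015
[[ 0.0008  0.1374 -0.9905]
 [ 0.0037 -0.9905 -0.1374]
 [-1.     -0.0035 -0.0013]]
[  2.6677   4.2399 -18.7517]
```

play_rows(travel=[[1.3,2.1,-1.5],[1.35,2.15,-2],[0,0,-3],[0,0,-2],[0,0,0]], rotation=[[0,0,0.03],[0,0,0],[0,0,0],[0,0,0],[0,0,0]], claw=[8.54,8.54,8.54,8.54,8.54])

```text
time_s: 1.52
position: [0.4742, -0.0289, 0.0977]
tool_rot: [[0.0, 0.179, -0.984], [0.005, -0.984, -0.179], [-1.0, -0.005, -0.001]]
ft_force: [-0.5, -0.5, -1.0]
grip_width: 0.0857
```

```bash
python3 - <<'E'
from h import *
o=st();print(o['tool_rot'])
print((np.array([.4724,-.0398,0])-o['position'])*100)
im=env.get_image("scene");cv2.imwrite("pics/s1.png",im[:,:,::-1])
E
```

```text
1.52 [ 0.4742 -0.0289  0.0977] yawY -79.68063284209539 F [-0.5251 -0.5065 -0.964 ] w 0.08568835289387391
[[ 0.0003  0.1791 -0.9838]
 [ 0.0052 -0.9838 -0.1791]
 [-1.     -0.0051 -0.0012]]
[-0.1828 -1.086  -9.7678]
```

View pics/s1.png

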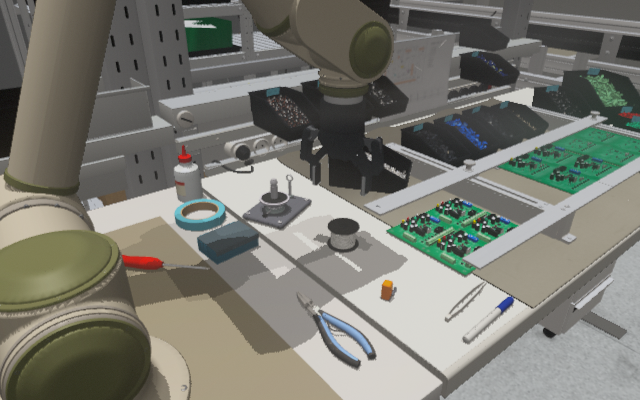

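play_rows(travel=[[-0.2,-1.1,0],[0,0,0]], rotation=[[0,0,0],[0.005,0,0]], claw=[8.54,8.54])

```text
time_s: 1.73
position: [0.4731, -0.0415, 0.1008]
tool_rot: [[0.003, 0.18, -0.984], [0.009, -0.984, -0.18], [-1.0, -0.008, -0.005]]
ft_force: [0.3, 0.3, 0.2]
grip_width: 0.0855
```

```bash
python3 - <<'E'
from h import *
o=st()
print((np.array([.4724,-.0398,0])-o['position'])*100)
print(proj("scene",[.4724,-.0398,.04]),proj("scene",[.4839,.1378,.038]),proj("scene",[.4839,.1378,.083]),proj("top",[.4839,.1378,.083]))
im=cv2.imread("pics/s1.png")
cv2.imwrite("pics/z1.png",cv2.resize(im[170:255,240:370],None,fx=6,fy=6,interpolation=cv2.INTER_CUBIC))
E
```

```text
1.73 [ 0.4731 -0.0415  0.1008] yawY -79.649714598255 F [0.3496 0.3205 0.2326] w 0.0855044023536965
[ -0.0734   0.169  -10.079 ]
[343.0372 225.3647] [274.398  197.1574] [273.441  177.1741] [222.8661 175.1164]
```

View pics/z1.png

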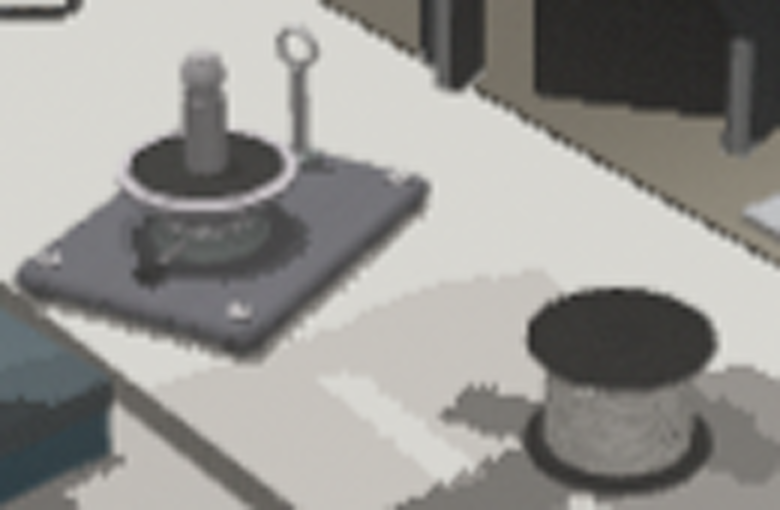

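play_rows(travel=[[0,0.15,-1.5],[-0.05,0,-2],[0,0,-2],[0,0,-1],[0,0,-0.5],[0,0,0]], rotation=[[-0.009,0.003,0],[0,0,0],[0,0,0],[0,0,0],[0,0,0],[0,0,0]], claw=[8.54,8.54,8.54,8.54,8.54,8.54])

```text
time_s: 2.23
position: [0.4769, -0.0468, 0.0368]
tool_rot: [[0.017, 0.171, -0.985], [-0.005, -0.985, -0.171], [-1.0, 0.008, -0.016]]
ft_force: [-0.3, 0.0, -0.2]
grip_width: 0.0853
```

play_rows(travel=[[0,0,0],[0,0,0]], rotation=[[0,0,0],[0,0,0]], claw=[8.54,8.54])

```text
time_s: 2.4
position: [0.4778, -0.048, 0.0387]
tool_rot: [[0.02, 0.17, -0.985], [-0.006, -0.985, -0.17], [-1.0, 0.009, -0.019]]
ft_force: [1.0, -0.1, -0.5]
grip_width: 0.0856
```

```bash
cat >> h.py <<'E'
def fix(tx,ty,yawY=None):
    o=st();R=o['tool_rot'];print('d cm',(np.array([tx,ty,0])-o['position'])*100)
    y=np.radians(yawY); Y=np.array([np.cos(y),np.sin(y),0]);X=np.array([0,0,-1.]);T=np.c_[X,Y,np.cross(X,Y)]
    print('rot',cv2.Rodrigues(T@R.T)[0].ravel())
E
python3 -c "
from h import *
fix(.4724,-.0398,-79.5)"
```

```text
2.4 [ 0.4778 -0.048   0.0387] yawY -80.22611478350179 F [ 1.0166 -0.0589 -0.498 ] w 0.08562219948244666
d cm [-0.5368  0.8181 -3.8655]
rot [0.006  0.0201 0.0126]
```

play_rows(travel=[[-0.54,0.82,0],[0,0,0]], rotation=[[0.006,0.02,0.012],[0,0,0]], claw=[8.54,8.54])

```text
time_s: 2.57
position: [0.4726, -0.0397, 0.0402]
tool_rot: [[0.001, 0.182, -0.983], [-0.0, -0.983, -0.182], [-1.0, 0.0, -0.001]]
ft_force: [-0.1, 0.0, 0.6]
grip_width: 0.0855
```

```bash
python3 -c "
from h import *
fix(.4724,-.0398,-79.5)"
```

```text
2.57 [ 0.4726 -0.0397  0.0402] yawY -79.51973827350129 F [-0.0595  0.0297  0.5887] w 0.08546365116529518
d cm [-0.018  -0.0091 -4.0219]
rot [0.0003 0.0009 0.0003]
```

play_rows(travel=[[0,0,-0.7],[0,0,-0.7],[0,0,-0.7],[0,0,-0.5],[0,0,-0.3],[0,0,0]], rotation=[[0,0,0],[0,0,0],[0,0,0],[0,0,0],[0,0,0],[0,0,0]], claw=[8.54,8.54,8.54,8.54,8.54,8.54])

```text
time_s: 3.07
position: [0.4727, -0.0391, 0.0087]
tool_rot: [[0.002, 0.183, -0.983], [-0.001, -0.983, -0.183], [-1.0, 0.001, -0.002]]
ft_force: [-0.1, 0.7, -0.2]
grip_width: 0.0855
```

```bash
python3 -c "
from h import *
fix(.4724,-.0398,-79.5)"
```

```text
3.07 [ 0.4727 -0.0391  0.0087] yawY -79.4319873974253 F [-0.1224  0.6868 -0.2343] w 0.08550129672747336
d cm [-0.0255 -0.0743 -0.866 ]
rot [ 0.0006  0.0017 -0.0012]
```

play_rows(travel=[[-0.03,-0.08,-0.2],[0,0,0],[0,0,0],[0,0,0],[0,0,0],[0,0,0],[0,0,0]], rotation=[[0,0.002,0],[0,0,0],[0,0,0],[0,0,0],[0,0,0],[0,0,0],[0,0,0]], claw=[8.54,5.5,5.5,5.5,5.5,5.5,5.5], squeeze=40)

```text
time_s: 3.65
position: [0.4722, -0.0401, 0.0067]
tool_rot: [[-0.001, 0.183, -0.983], [-0.001, -0.983, -0.183], [-1.0, 0.0, 0.001]]
ft_force: [0.2, 0.6, -2.5]
grip_width: 0.0571
```

```bash
python3 -c "
from h import *
fix(.4724,-.0398,-79.5)"
```

```text
3.65 [ 0.4722 -0.0401  0.0067] yawY -79.44495252128497 F [ 0.2312  0.6296 -2.4591] w 0.05710799274165382
d cm [ 0.0183  0.0294 -0.6651]
rot [ 0.0005 -0.001  -0.001 ]
```

play_rows(travel=[[0,0,0.4],[0,0,1],[0,0,2],[0,0,2.5],[0,0,2],[0,0,1.5],[0,0,0.5],[0,0,0]], rotation=[[0,0,0],[0,0,0],[0,0,0],[0,0,0],[0,0,0],[0,0,0],[0,0,0],[0,0,0]], claw=[5.5,5.5,5.5,5.5,5.5,5.5,5.5,5.5])

```text
time_s: 4.32
position: [0.4704, -0.0394, 0.1104]
tool_rot: [[-0.004, 0.183, -0.983], [0.001, -0.983, -0.183], [-1.0, -0.002, 0.004]]
ft_force: [0.1, -1.0, -2.9]
grip_width: 0.0577
```

```bash
python3 -c "
from h import *
fix(.4839,.1378,-79.5)"
```

```text
4.32 [ 0.4704 -0.0394  0.1104] yawY -79.45263181158575 F [ 0.088  -0.9941 -2.8919] w 0.05766887590521507
d cm [  1.3547  17.7223 -11.0401]
rot [-0.0008 -0.0045 -0.0008]
```

play_rows(travel=[[0.1,1.5,0],[0.2,3,0.1],[0.2,3,0.1],[0.2,3,0],[0.2,2.5,0],[0.1,2,0],[0.1,1,0],[0,0,0]], rotation=[[0,0,0],[0,0,0],[0,0,0],[0,0,0],[0,0,0],[0,0,0],[0,0,0],[0,0,0]], claw=[5.5,5.5,5.5,5.5,5.5,5.5,5.5,5.5])

```text
time_s: 4.98
position: [0.4785, 0.1264, 0.1057]
tool_rot: [[-0.014, 0.179, -0.984], [0.001, -0.984, -0.179], [-1.0, -0.003, 0.014]]
ft_force: [-1.0, 0.4, -2.0]
grip_width: 0.0575
```

```bash
python3 -c "
from h import *
fix(.4839,.1378,-79.5)"
```

```text
4.98 [0.4785 0.1264 0.1057] yawY -79.68429032017607 F [-1.0472  0.3991 -1.9979] w 0.057496731696689646
d cm [  0.5423   1.1434 -10.5683]
rot [-0.0008 -0.014   0.0032]
```

play_rows(travel=[[0.54,1.1,0.3],[0,0,0],[0,0,0]], rotation=[[-0.001,-0.014,0.003],[0,0,0],[0,0,0]], claw=[5.5,5.5,5.5])

```text
time_s: 5.23
position: [0.4831, 0.136, 0.1066]
tool_rot: [[-0.004, 0.183, -0.983], [-0.001, -0.983, -0.183], [-1.0, 0.001, 0.004]]
ft_force: [0.2, -0.7, -2.0]
grip_width: 0.0574
```

```bash
python3 -c "
from h import *
fix(.4839,.1378,-79.5)
im=env.get_image('scene');cv2.imwrite('pics/s2.png',im[:,:,::-1])
cv2.imwrite('pics/z2.png',cv2.resize(im[110:240,210:350,::-1],None,fx=4.5,fy=4.5,interpolation=cv2.INTER_CUBIC))
print(proj('scene',[.4839,.1378,.1065]),proj('scene',[.4839,.1378,.1465]))
"
```

```text
5.23 [0.4831 0.136  0.1066] yawY -79.47637919468848 F [ 0.2007 -0.699  -2.0037] w 0.0574089979574155
d cm [  0.0774   0.182  -10.6599]
rot [ 0.0014 -0.004  -0.0004]
[272.9229 166.3571] [272.0106 147.308 ]
```

View pics/z2.png

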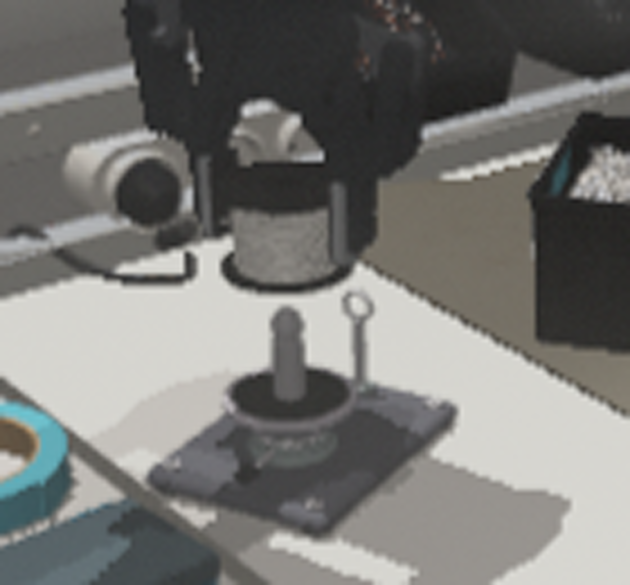

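play_rows(travel=[[0.08,0.18,0],[0,0,0],[0.0,0.0,-0.3],[0,0,-0.3]], rotation=[[0.001,-0.004,0],[0,0,0],[0,0,0],[0,0,0]], claw=[5.5,5.5,5.5,5.5])

```text
time_s: 5.62
position: [0.4841, 0.135, 0.1002]
tool_rot: [[0.0, 0.179, -0.984], [-0.001, -0.984, -0.179], [-1.0, 0.001, 0.0]]
ft_force: [-0.3, 0.0, -2.1]
grip_width: 0.0578
```

```bash
python3 -c "
from h import *
fix(.4839,.1378,-79.5)"
```

```text
5.62 [0.4841 0.135  0.1002] yawY -79.69559775605231 F [-0.3483  0.0465 -2.1076] w 0.05781803478925455
d cm [ -0.0214   0.2765 -10.0174]
rot [0.0007 0.0001 0.0034]
```

play_rows(travel=[[-0.02,0.28,0],[0,0,0]], rotation=[[0.001,0,0.003],[0,0,0]], claw=[5.5,5.5])

```text
time_s: 5.78
position: [0.4835, 0.1375, 0.0993]
tool_rot: [[-0.001, 0.181, -0.983], [0.0, -0.983, -0.181], [-1.0, -0.001, 0.001]]
ft_force: [-0.5, 0.7, -2.3]
grip_width: 0.0575
```

```bash
python3 -c "
from h import *
fix(.4839,.1378,-79.5)"
```

```text
5.78 [0.4835 0.1375 0.0993] yawY -79.56148244394403 F [-0.4803  0.6955 -2.2782] w 0.0574714877074128
d cm [ 0.0359  0.0292 -9.9322]
rot [-0.0004 -0.0014  0.0011]
```

Good. I'll descend gently onto the spindle.

play_rows(travel=[[0.03,0.03,-0.3],[0,0,-0.3],[0,0,-0.3],[0,0,-0.3],[0,0,-0.2]], rotation=[[0,-0.001,0.001],[0,0,0],[0,0,0],[0,0,0],[0,0,0]], claw=[5.5,5.5,5.5,5.5,5.5])

```text
time_s: 6.2
position: [0.484, 0.138, 0.0842]
tool_rot: [[0.0, 0.183, -0.983], [0.0, -0.983, -0.183], [-1.0, -0.0, -0.0]]
ft_force: [-0.0, 0.3, -2.0]
grip_width: 0.0572
```

```bash
python3 -c "
from h import *
fix(.4839,.1378,-79.5)"
```

```text
6.2 [0.484  0.138  0.0842] yawY -79.4686039160607 F [-0.0497  0.2967 -1.9515] w 0.057222577464918725
d cm [-0.0067 -0.0223 -8.4159]
rot [-0.0004  0.0003 -0.0005]
```

play_rows(travel=[[0,-0.02,-0.3],[0,0,-0.3],[0,0,-0.3],[0,0,-0.3]], rotation=[[0,0,0],[0,0,0],[0,0,0],[0,0,0]], claw=[5.5,5.5,5.5,5.5])

```text
time_s: 6.53
position: [0.4837, 0.1378, 0.0708]
tool_rot: [[-0.001, 0.183, -0.983], [0.0, -0.983, -0.183], [-1.0, -0.0, 0.0]]
ft_force: [-0.1, -0.7, -1.4]
grip_width: 0.057
```

```bash
python3 -c "
from h import *
fix(.4839,.1378,-79.5)"
```

```text
6.53 [0.4837 0.1378 0.0708] yawY -79.46034271950424 F [-0.1037 -0.7315 -1.446 ] w 0.057029580941522745
d cm [ 0.0224 -0.0036 -7.0803]
rot [-0.0003 -0.0005 -0.0007]
```

play_rows(travel=[[0,0,-0.3],[0,0,-0.3],[0,0,-0.3],[0,0,-0.3],[0,0,-0.3],[0,0,-0.2]], rotation=[[0,0,0],[0,0,0],[0,0,0],[0,0,0],[0,0,0],[0,0,0]], claw=[5.5,5.5,5.5,5.5,5.5,5.5])

```text
time_s: 7.03
position: [0.4837, 0.1378, 0.0517]
tool_rot: [[-0.001, 0.183, -0.983], [0.0, -0.983, -0.183], [-1.0, -0.0, 0.001]]
ft_force: [0.4, 0.6, -2.0]
grip_width: 0.0575
```

```bash
python3 -c "
from h import *
fix(.4839,.1378,-79.5)"
```

```text
7.03 [0.4837 0.1378 0.0517] yawY -79.46245152814272 F [ 0.3956  0.5752 -2.0431] w 0.057538640397128284
d cm [ 0.0243 -0.0017 -5.1679]
rot [-0.0003 -0.0008 -0.0007]
```

play_rows(travel=[[0,0,-0.2],[0,0,-0.2],[0,0,-0.1],[0,0,-0.1],[0,0,-0.05]], rotation=[[0,0,0],[0,0,0],[0,0,0],[0,0,0],[0,0,0]], claw=[5.5,5.5,5.5,5.5,5.5])

```text
time_s: 7.45
position: [0.4837, 0.1378, 0.0443]
tool_rot: [[-0.001, 0.183, -0.983], [0.0, -0.983, -0.183], [-1.0, -0.0, 0.001]]
ft_force: [-1.0, -0.6, 1.8]
grip_width: 0.0575
```

```bash
python3 -c "
from h import *
fix(.4839,.1378,-79.5)"
```

```text
7.45 [0.4837 0.1378 0.0443] yawY -79.45914111494814 F [-0.9996 -0.5536  1.766 ] w 0.057541933028793124
d cm [ 0.025  -0.0026 -4.4257]
rot [-0.0003 -0.0011 -0.0007]
```

play_rows(travel=[[0,0,0],[0,0,0],[0,0,0],[0,0,0],[0,0,0],[0,0,0]], rotation=[[0,0,0],[0,0,0],[0,0,0],[0,0,0],[0,0,0],[0,0,0]], claw=[8.54,8.54,8.54,8.54,8.54,8.54])

```text
time_s: 7.95
position: [0.4849, 0.1378, 0.0454]
tool_rot: [[0.003, 0.183, -0.983], [0.0, -0.983, -0.183], [-1.0, 0.0, -0.003]]
ft_force: [0.3, -0.3, -0.2]
grip_width: 0.0853
```

play_rows(travel=[[0,0,0.5],[0,0,1],[0,0,2],[0,0,1.5],[0,0,0.5],[0,0,0],[0,0,0],[0,0,0]], rotation=[[0,0,0],[0,0,0],[0,0,0],[0,0,0],[0,0,0],[0,0,0],[0,0,0],[0,0,0]], claw=[8.54,8.54,8.54,8.54,8.54,0,0,0])

```text
time_s: 8.62
position: [0.4842, 0.1378, 0.1031]
tool_rot: [[0.002, 0.183, -0.983], [0.0, -0.983, -0.183], [-1.0, -0.0, -0.002]]
ft_force: [0.0, -0.3, 0.2]
grip_width: 0.0518
```

```bash
python3 -c "
from h import *
fix(.4839,.1378,-79.5)
im=env.get_image('scene');cv2.imwrite('pics/s3.png',im[:,:,::-1])
cv2.imwrite('pics/z3.png',cv2.resize(im[110:240,210:350,::-1],None,fx=4.5,fy=4.5,interpolation=cv2.INTER_CUBIC))
"
```

```text
8.62 [0.4842 0.1378 0.1031] yawY -79.46651790094211 F [ 0.0189 -0.3026  0.177 ] w 0.05181690052623309
d cm [ -0.0293   0.0001 -10.3078]
rot [-0.0004  0.0016 -0.0006]
```

View pics/z3.png

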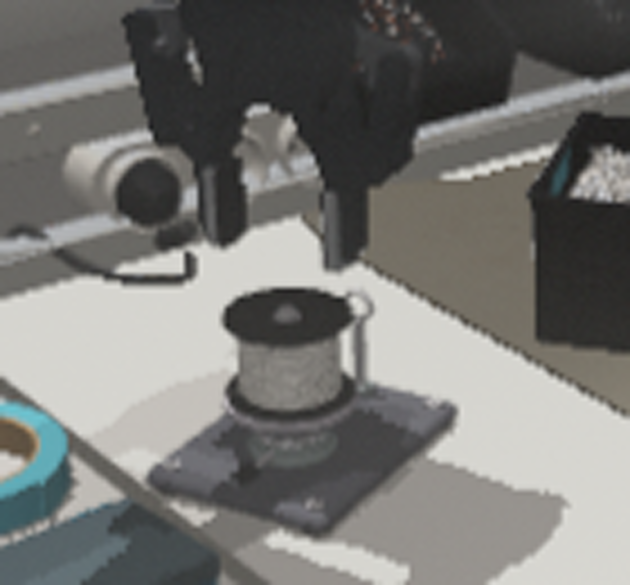

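play_rows(travel=[[0,0,-0.2],[0,0,-0.2],[0,0,-0.2],[0,0,-0.2],[0,0,0]], rotation=[[0,0,0],[0,0,0],[0,0,0],[0,0,0],[0,0,0]], claw=[0,0,0,0,0])

```text
time_s: 9.08
position: [0.483, 0.1377, 0.0917]
tool_rot: [[-0.004, 0.183, -0.983], [0.0, -0.983, -0.183], [-1.0, -0.001, 0.004]]
ft_force: [0.1, -0.5, 0.1]
grip_width: 0.0003
```

play_rows(travel=[[0,0,-0.1],[0,0,-0.1],[0,0,-0.05]], rotation=[[0,0,0],[0,0,0],[0,0,0]], claw=[0,0,0])

```text
time_s: 9.33
position: [0.483, 0.1377, 0.0886]
tool_rot: [[-0.004, 0.183, -0.983], [0.0, -0.983, -0.183], [-1.0, -0.001, 0.004]]
ft_force: [-0.1, -0.9, 0.3]
grip_width: -0.0003
```

play_rows(travel=[[0.08,0,-0.08],[0,0,-0.08],[0,0,-0.05]], rotation=[[0,-0.004,0],[0,0,0],[0,0,0]], claw=[0,0,0])

```text
time_s: 9.58
position: [0.4839, 0.1377, 0.0864]
tool_rot: [[0.001, 0.183, -0.983], [0.0, -0.983, -0.183], [-1.0, -0.0, -0.001]]
ft_force: [-0.0, 0.6, -0.3]
grip_width: -0.0003
```

play_rows(travel=[[0,0,-0.06],[0,0,-0.06],[0,0,-0.05]], rotation=[[0,0,0],[0,0,0],[0,0,0]], claw=[0,0,0])

```text
time_s: 9.83
position: [0.484, 0.1377, 0.0846]
tool_rot: [[0.001, 0.183, -0.983], [0.0, -0.983, -0.183], [-1.0, -0.0, -0.001]]
ft_force: [-0.0, 0.4, -0.3]
grip_width: -0.0001
```

play_rows(travel=[[0,0,-0.06],[0,0,-0.06],[0,0,-0.04]], rotation=[[0,0,0],[0,0,0],[0,0,0]], claw=[0,0,0])

```text
time_s: 10.08
position: [0.484, 0.1377, 0.0829]
tool_rot: [[0.001, 0.183, -0.983], [0.0, -0.983, -0.183], [-1.0, -0.0, -0.001]]
ft_force: [0.7, 0.0, 0.1]
grip_width: 0.0001
```

play_rows(travel=[[0,0,-0.05],[0,0,-0.05],[0,0,-0.03]], rotation=[[0,0,0],[0,0,0],[0,0,0]], claw=[0,0,0])

```text
time_s: 10.33
position: [0.484, 0.1377, 0.0814]
tool_rot: [[0.001, 0.183, -0.983], [0.0, -0.983, -0.183], [-1.0, -0.0, -0.001]]
ft_force: [-0.7, 0.3, -0.2]
grip_width: -0.0
```

play_rows(travel=[[0,0,-0.05],[0,0,-0.04],[0,0,-0.03]], rotation=[[0,0,0],[0,0,0],[0,0,0]], claw=[0,0,0])

```text
time_s: 10.58
position: [0.4841, 0.1377, 0.0803]
tool_rot: [[0.001, 0.183, -0.983], [0.0, -0.983, -0.183], [-1.0, 0.0, -0.001]]
ft_force: [-0.9, -0.9, 5.5]
grip_width: -0.0002
```

play_rows(travel=[[0,0,-0.04],[0,0,-0.03],[0,0,-0.03]], rotation=[[0,0,0],[0,0,0],[0,0,0]], claw=[0,0,0])

```text
time_s: 10.83
position: [0.4841, 0.1377, 0.0804]
tool_rot: [[0.002, 0.183, -0.983], [0.0, -0.983, -0.183], [-1.0, 0.0, -0.002]]
ft_force: [-1.8, -0.5, 3.9]
grip_width: -0.0004
```

play_rows(travel=[[0,0,1],[0,0,2],[-0.5,-1.6,2],[-1,-3.2,1],[-1,-3.2,0],[-1,-3.2,0],[-1,-3.2,0],[-1,-3.2,0],[-1,-3.2,0],[-1,-3.2,0],[-0.6,-2,0],[-0.3,-1,0]], rotation=[[0,0,0],[0,0,0],[0,0,0],[0,0,0],[0,0,0],[0,0,0],[0,0,0],[0,0,0],[0,0,0],[0,0,0],[0,0,0],[0,0,0]], claw=[0,0,4,4,4,4,4,4,4,4,4,4])

```text
time_s: 11.83
position: [0.3953, -0.1414, 0.1422]
tool_rot: [[0.005, 0.19, -0.982], [-0.002, -0.982, -0.19], [-1.0, 0.003, -0.005]]
ft_force: [1.1, 0.4, 0.7]
grip_width: 0.0399
```

```bash
python3 -c "
from h import *
fix(.386,-.181,-80.3)"
```

```text
11.83 [ 0.3953 -0.1414  0.1422] yawY -79.07121523705598 F [1.1424 0.3569 0.6951] w 0.03991504115489206
d cm [ -0.932   -3.9628 -14.2192]
rot [ 0.0021  0.0052 -0.0215]
```

play_rows(travel=[[-0.7,-2,-1],[-0.2,-1,-2],[0,0,-1.5],[0,0,0],[0,0,0]], rotation=[[0.002,0.005,-0.02],[0,0,0],[0,0,0],[0,0,0],[0,0,0]], claw=[4,4,4,4,4])

```text
time_s: 12.25
position: [0.3854, -0.1767, 0.0963]
tool_rot: [[0.003, 0.163, -0.987], [-0.003, -0.987, -0.163], [-1.0, 0.003, -0.002]]
ft_force: [0.4, -0.8, 0.8]
grip_width: 0.0402
```

```bash
python3 - <<'E'
from h import *
fix(.386,-.181,-80.3)
im=env.get_image('top')
cv2.imwrite('pics/t4.png',im[:,:,::-1])
cv2.imwrite('pics/z4.png',cv2.resize(im[190:260,380:450,::-1],None,fx=8,fy=8,interpolation=cv2.INTER_CUBIC))
# spool on spindle: flange at z=.078
g=cv2.cvtColor(im,7);m=np.zeros_like(g);m[150:200,200:250]=(g[150:200,200:250]<60)*255
cs,_=cv2.findContours(m,cv2.RETR_CCOMP,cv2.CHAIN_APPROX_NONE)
for c in cs:
    if len(c)>15: print(len(c),circ(np.array([onz("top",u,v,.078)[:2] for u,v in c[:,0]])))
cv2.imwrite('pics/z5.png',cv2.resize(im[145:215,190:260,::-1],None,fx=8,fy=8,interpolation=cv2.INTER_CUBIC))
E
```

```text
12.25 [ 0.3854 -0.1767  0.0963] yawY -80.6092834563115 F [ 0.4296 -0.7537  0.7647] w 0.040198048733370025
d cm [ 0.0622 -0.4261 -9.6281]
rot [0.0026 0.0029 0.0054]
103 (array([0.4842, 0.1352]), np.float64(0.029390043581454143))
28 (array([0.4835, 0.1369]), np.float64(0.008429854489564514))
```

View pics/z4.png

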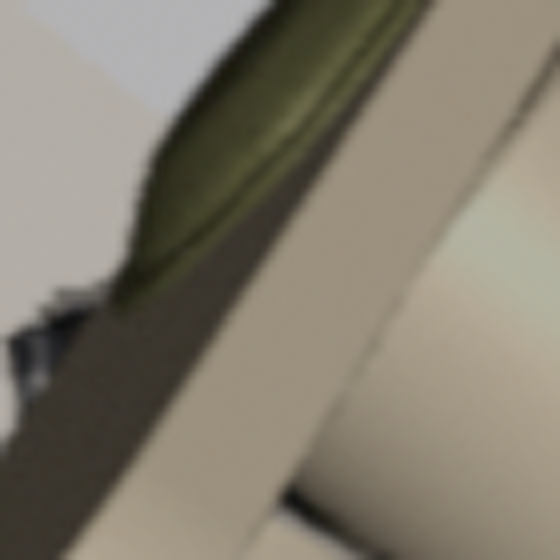

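View pics/z5.png

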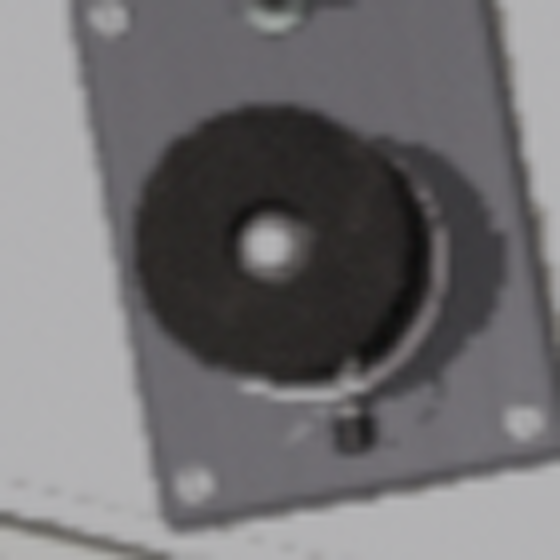

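play_rows(travel=[[0.06,-0.43,0],[0,0,-1],[0,0,-1],[0,0,-1],[0,0,0],[0,0,0]], rotation=[[0.003,0.003,0.005],[0,0,0],[0,0,0],[0,0,0],[0,0,0],[0,0,0]], claw=[4,4,4,4,4,4])

```text
time_s: 12.8
position: [0.3893, -0.182, 0.0703]
tool_rot: [[0.007, 0.174, -0.985], [-0.005, -0.985, -0.174], [-1.0, 0.006, -0.006]]
ft_force: [0.6, 0.2, 0.2]
grip_width: 0.0399
```

```bash
python3 - <<'E'
from h import *
fix(.386,-.181,-80.3)
im=env.get_image('scene')
cv2.imwrite('pics/z6.png',cv2.resize(im[210:320,320:450,::-1],None,fx=5,fy=5,interpolation=cv2.INTER_CUBIC))
E
```

```text
12.8 [ 0.3893 -0.182   0.0703] yawY -79.95282942951145 F [0.5715 0.2473 0.2112] w 0.03994140844999909
d cm [-0.3274  0.1027 -7.0259]
rot [ 0.0054  0.0067 -0.0061]
```

View pics/z6.png

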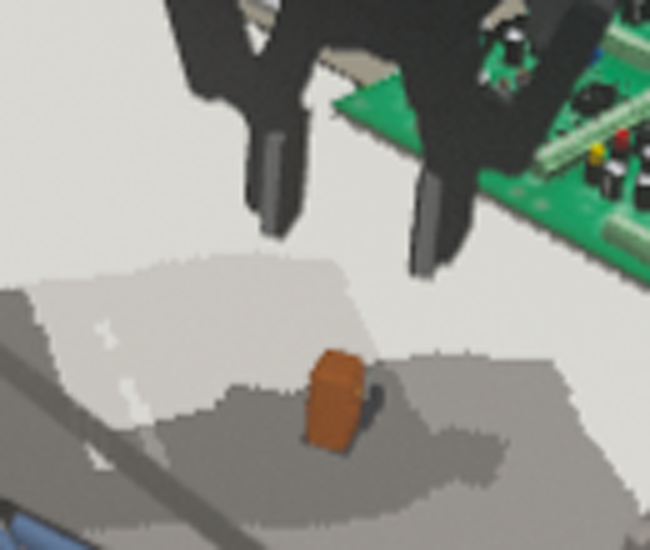

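play_rows(travel=[[-0.33,0.1,0],[0,0,-0.5],[0,0,-0.7],[0,0,-0.7],[0,0,-0.5],[0,0,0]], rotation=[[0.005,0.007,-0.006],[0,0,0],[0,0,0],[0,0,0],[0,0,0],[0,0,0]], claw=[4,4,4,4,4,4])

```text
time_s: 13.35
position: [0.3866, -0.1814, 0.0462]
tool_rot: [[0.002, 0.169, -0.986], [-0.003, -0.986, -0.169], [-1.0, 0.003, -0.002]]
ft_force: [-0.5, -1.1, -0.2]
grip_width: 0.0402
```

```bash
python3 - <<'E'
from h import *
fix(.386,-.181,-80.3)
print(proj("scene",[.3875,-.1808,.03]))
E
```

```text
13.35 [ 0.3866 -0.1814  0.0462] yawY -80.28249884394288 F [-0.4805 -1.1313 -0.15  ] w 0.04020132364665617
d cm [-0.0559  0.0449 -4.617 ]
rot [ 0.0029  0.0024 -0.0003]
[387.1282 280.9612]
```

```bash
python3 - <<'E'
from h import *
for z in(.026,.03): print(onz("scene",387.2,283.2,z),onz("top",409.2,227.9,z))
print(tri(ray("scene",387.2,283.2),ray("top",409.2,227.9)))
print(tri(ray("scene",343.3,225.8),ray("top",328.66,181.1)))
im=cv2.imread("pics/top0.png")
cv2.imwrite("pics/zb2.png",cv2.resize(im[205:240,395:425],None,fx=18,fy=16,interpolation=cv2.INTER_NEAREST))
s=cv2.imread("pics/scene0.png")
cv2.imwrite("pics/zc2.png",cv2.resize(s[272:308,372:404],None,fx=16,fy=16,interpolation=cv2.INTER_NEAREST))
E
```

```text
[ 0.38732498 -0.1813749   0.026     ] [ 0.3870089  -0.18149072  0.026     ]
[ 0.38261551 -0.18368209  0.03      ] [ 0.38710925 -0.18076379  0.03      ]
[ 0.38703298 -0.18147958  0.02622745]
[ 0.47284361 -0.04010321  0.03896803]
```

View pics/zb2.png

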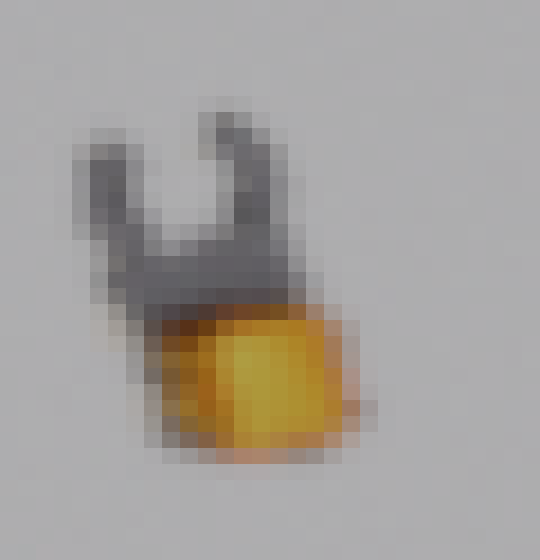

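View pics/zc2.png

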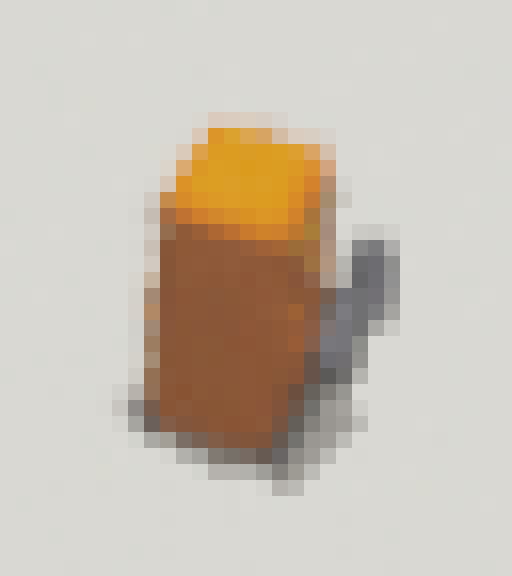

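play_rows(travel=[[-0.16,-0.01,0],[0,0,-0.6],[0,0,-0.6],[0,0,-0.6],[0,0,-0.6],[0,0,-0.5],[0,0,0]], rotation=[[0.003,0.002,0.03],[0,0,0],[0,0,0],[0,0,0],[0,0,0],[0,0,0],[0,0,0]], claw=[4,4,4,4,4,4,4])

```text
time_s: 13.93
position: [0.3846, -0.1812, 0.0128]
tool_rot: [[-0.001, 0.197, -0.98], [0.002, -0.98, -0.197], [-1.0, -0.002, 0.001]]
ft_force: [1.1, 0.3, 0.2]
grip_width: 0.04
```

```bash
python3 - <<'E'
from h import *
fix(.385,-.1815,-78.5)
im=env.get_image('scene')
cv2.imwrite('pics/z7.png',cv2.resize(im[230:320,340:440,::-1],None,fx=6,fy=6,interpolation=cv2.INTER_CUBIC))
E
```

```text
13.93 [ 0.3846 -0.1812  0.0128] yawY -78.66314960750202 F [1.0645 0.253  0.1655] w 0.04000304734586428
d cm [ 0.035  -0.0269 -1.2796]
rot [-0.0017 -0.0013  0.0028]
```

View pics/z7.png

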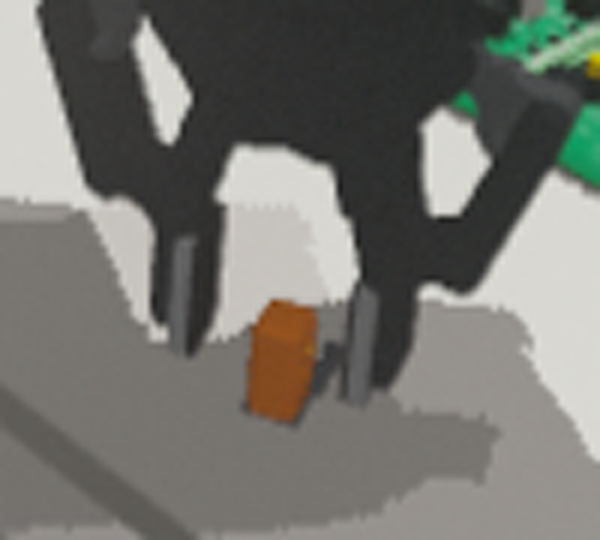

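play_rows(travel=[[0,0,-0.3],[0,0,-0.3],[0,0,-0.1],[0,0,0]], rotation=[[0,0,0],[0,0,0],[0,0,0],[0,0,0]], claw=[4,4,4,4])

```text
time_s: 14.32
position: [0.3851, -0.1815, 0.0057]
tool_rot: [[-0.0, 0.197, -0.98], [0.001, -0.98, -0.197], [-1.0, -0.001, 0.0]]
ft_force: [0.6, -0.2, 0.9]
grip_width: 0.04
```

```bash
python3 - <<'E'
from h import *
fix(.385,-.1815,-78.5)
E
```

```text
14.32 [ 0.3851 -0.1815  0.0057] yawY -78.66290449031357 F [ 0.58   -0.1823  0.8582] w 0.0399618660311854
d cm [-0.0056  0.0014 -0.5724]
rot [-0.0008 -0.0004  0.0028]
```

play_rows(travel=[[0,0,-0.08],[0,0,0],[0,0,0],[0,0,0],[0,0,0],[0,0,0],[0,0,0]], rotation=[[0,0,0],[0,0,0],[0,0,0],[0,0,0],[0,0,0],[0,0,0],[0,0,0]], claw=[4,1.2,1.2,1.2,1.2,1.2,1.2], squeeze=100)

```text
time_s: 14.9
position: [0.3853, -0.1816, 0.0054]
tool_rot: [[0.0, 0.197, -0.98], [0.0, -0.98, -0.197], [-1.0, 0.0, -0.001]]
ft_force: [-0.6, 0.2, -0.8]
grip_width: 0.0131
```

```bash
python3 - <<'E'
from h import *
fix(.385,-.1815,-78.5)
E
```

```text
14.9 [ 0.3853 -0.1816  0.0054] yawY -78.66401523833058 F [-0.623   0.2036 -0.8258] w 0.013066066165105868
d cm [-0.0253  0.0124 -0.5366]
rot [-0.0001  0.0005  0.0029]
```

play_rows(travel=[[0,0,0.5],[0,0,1.5],[0,0,2.5],[0.2,1,2.5],[0.5,3,1.5],[0.6,3.3,0],[0.6,3.3,0],[0.6,3.3,0],[0.6,3.3,0],[0.6,3.3,0],[0.6,3.3,0],[0.3,1.5,0]], rotation=[[0,0,0],[0,0,0],[0,0,0],[0,0,0],[0,0,0],[0,0,0],[0,0,0],[0,0,0],[0,0,0],[0,0,0],[0,0,0],[0,0,0]], claw=[1.2,1.2,1.2,1.2,1.2,1.2,1.2,1.2,1.2,1.2,1.2,1.2])

```text
time_s: 15.9
position: [0.4315, 0.0793, 0.0991]
tool_rot: [[0.007, 0.187, -0.982], [-0.001, -0.982, -0.187], [-1.0, 0.002, -0.006]]
ft_force: [0.3, -0.3, -0.3]
grip_width: 0.0131
```

```bash
python3 - <<'E'
from h import *
fix(.4397,.1285,-78.66)
E
```

```text
15.9 [0.4315 0.0793 0.0991] yawY -79.20607153738034 F [ 0.2875 -0.2884 -0.3152] w 0.013075114105849453
d cm [ 0.8175  4.925  -9.9111]
rot [0.0009 0.0068 0.0095]
```

play_rows(travel=[[0.4,2,0.3],[0.2,1.2,0.3],[0,0.3,0],[0,0,0],[0,0,0]], rotation=[[0.001,0.006,0.009],[0,0,0],[0,0,0],[0,0,0],[0,0,0]], claw=[1.2,1.2,1.2,1.2,1.2])

```text
time_s: 16.32
position: [0.4366, 0.1196, 0.1064]
tool_rot: [[0.001, 0.203, -0.979], [0.0, -0.979, -0.203], [-1.0, -0.0, -0.001]]
ft_force: [-0.6, -0.5, -0.1]
grip_width: 0.0128
```

```bash
python3 - <<'E'
from h import *
fix(.4397,.1285,-78.66)
E
```

```text
16.32 [0.4366 0.1196 0.1064] yawY -78.26624838368552 F [-0.5997 -0.4564 -0.1105] w 0.012826158588950445
d cm [  0.3083   0.8909 -10.643 ]
rot [-0.0004  0.0007 -0.0069]
```

play_rows(travel=[[0.3,0.88,0],[0,0,0],[0,0,0]], rotation=[[0,0.001,-0.007],[0,0,0],[0,0,0]], claw=[1.2,1.2,1.2])

```text
time_s: 16.57
position: [0.4392, 0.1261, 0.1063]
tool_rot: [[-0.001, 0.194, -0.981], [-0.0, -0.981, -0.194], [-1.0, -0.0, 0.001]]
ft_force: [-0.1, -0.4, -0.2]
grip_width: 0.0126
```

```bash
python3 - <<'E'
from h import *
fix(.4397,.1285,-78.66)
for n,(a,b,c,d) in(('top',(130,230,180,280)),('scene',(130,230,200,320))):
    im=env.get_image(n);cv2.imwrite(f'pics/{n}8.png',im[:,:,::-1])
    cv2.imwrite(f'pics/z8{n}.png',cv2.resize(im[a:b,c:d,::-1],None,fx=6,fy=6,interpolation=cv2.INTER_CUBIC))
E
```

```text
16.57 [0.4392 0.1261 0.1063] yawY -78.8273837093827 F [-0.0834 -0.4069 -0.2295] w 0.012615586822262314
d cm [  0.0533   0.2398 -10.6271]
rot [ 0.0002 -0.0014  0.0029]
```

View pics/z8top.png

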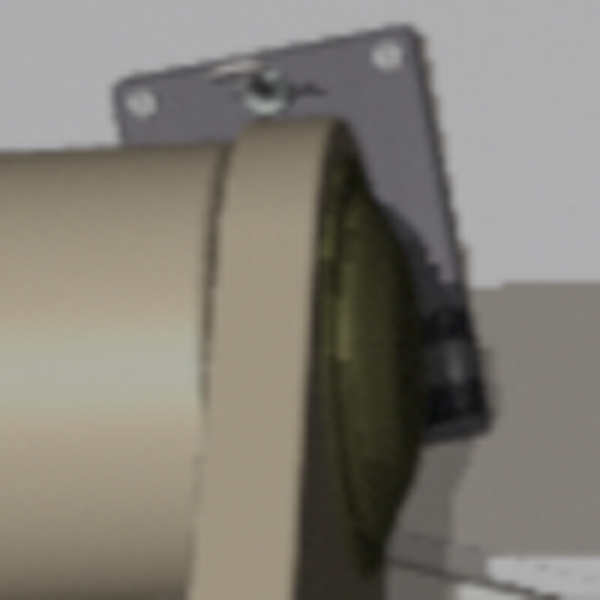

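View pics/z8scene.png

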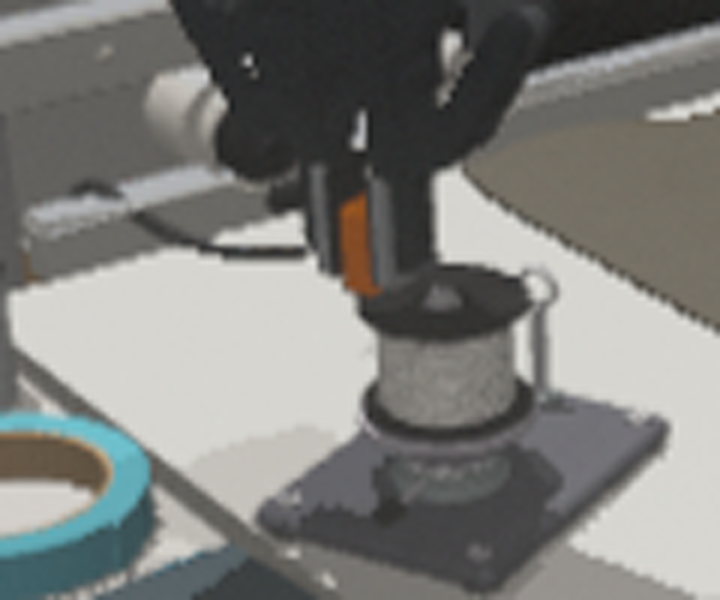

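play_rows(travel=[[0.44,0.34,0],[0,0,0],[0,0,-0.5],[0,0,-0.4],[0,0,0]], rotation=[[0,-0.001,0.003],[0,0,0],[0,0,0],[0,0,0],[0,0,0]], claw=[1.2,1.2,1.2,1.2,1.2])

```text
time_s: 17.08
position: [0.444, 0.1284, 0.0964]
tool_rot: [[-0.0, 0.195, -0.981], [-0.0, -0.981, -0.195], [-1.0, 0.0, 0.0]]
ft_force: [-1.3, 0.7, -0.9]
grip_width: 0.0134
```

```bash
python3 - <<'E'
from h import *
fix(.4436,.1295,-78.66)
E
```

```text
17.08 [0.444  0.1284 0.0964] yawY -78.75040089731183 F [-1.3383  0.6674 -0.8706] w 0.013354277838040591
d cm [-0.042   0.1134 -9.6429]
rot [ 0.0003 -0.0002  0.0016]
```

play_rows(travel=[[-0.04,0.11,0],[0,0,0],[0,0,-0.3],[0,0,-0.2],[0,0,-0.2],[0,0,-0.1]], rotation=[[0,0,0.002],[0,0,0],[0,0,0],[0,0,0],[0,0,0],[0,0,0]], claw=[1.2,1.2,1.2,1.2,1.2,1.2])

```text
time_s: 17.58
position: [0.4433, 0.1296, 0.0873]
tool_rot: [[-0.001, 0.197, -0.98], [-0.0, -0.98, -0.197], [-1.0, 0.0, 0.001]]
ft_force: [-0.6, 0.0, -0.7]
grip_width: 0.0132
```

```bash
python3 - <<'E'
from h import *
fix(.4436,.1295,-78.66)
E
```

```text
17.58 [0.4433 0.1296 0.0873] yawY -78.60956917689381 F [-0.6342  0.0001 -0.7011] w 0.013205777960211598
d cm [ 0.0283 -0.0092 -8.7348]
rot [ 0.0004 -0.0008 -0.0009]
```

play_rows(travel=[[0.03,0,-0.1],[0,0,-0.1],[0,0,-0.05]], rotation=[[0,0,0],[0,0,0],[0,0,0]], claw=[1.2,1.2,1.2])

```text
time_s: 17.83
position: [0.4436, 0.1296, 0.0844]
tool_rot: [[-0.001, 0.198, -0.98], [-0.0, -0.98, -0.198], [-1.0, 0.0, 0.001]]
ft_force: [0.4, -1.2, -0.7]
grip_width: 0.013
```

play_rows(travel=[[0,0,-0.05],[0,0,-0.05],[0,0,-0.05]], rotation=[[0,0,0],[0,0,0],[0,0,0]], claw=[1.2,1.2,1.2])

```text
time_s: 18.08
position: [0.4436, 0.1296, 0.0829]
tool_rot: [[-0.001, 0.198, -0.98], [-0.0, -0.98, -0.198], [-1.0, 0.0, 0.001]]
ft_force: [-1.5, -0.7, 2.2]
grip_width: 0.0129
```

play_rows(travel=[[0,0,-0.05],[0,0,-0.05],[0,0,-0.05]], rotation=[[0,0,0],[0,0,0],[0,0,0]], claw=[1.2,1.2,1.2])

```text
time_s: 18.33
position: [0.4436, 0.1296, 0.0816]
tool_rot: [[-0.001, 0.198, -0.98], [-0.0, -0.98, -0.198], [-1.0, 0.0, 0.001]]
ft_force: [-0.6, 0.5, 2.1]
grip_width: 0.0132
```

play_rows(travel=[[0,0,-0.1],[0,0,-0.1],[0,0,-0.1],[0,0,-0.1]], rotation=[[0,0,0],[0,0,0],[0,0,0],[0,0,0]], claw=[1.2,1.2,1.2,1.2])

```text
time_s: 18.67
position: [0.4437, 0.1296, 0.0777]
tool_rot: [[0.0, 0.198, -0.98], [-0.001, -0.98, -0.198], [-1.0, 0.001, -0.0]]
ft_force: [-1.3, -0.0, 3.3]
grip_width: 0.0126
```

play_rows(travel=[[0,0,-0.08],[0,0,-0.08],[0,0,-0.08]], rotation=[[0,0,0],[0,0,0],[0,0,0]], claw=[1.2,1.2,1.2])

```text
time_s: 18.92
position: [0.4437, 0.1296, 0.0751]
tool_rot: [[0.0, 0.198, -0.98], [-0.001, -0.98, -0.198], [-1.0, 0.001, -0.0]]
ft_force: [-1.4, -0.3, 4.7]
grip_width: 0.013
```

```bash
python3 - <<'E'
from h import *
fix(.4436,.1295,-78.66)
im=env.get_image('scene');cv2.imwrite('pics/s9.png',im[:,:,::-1])
cv2.imwrite('pics/z9.png',cv2.resize(im[130:230,200:320,::-1],None,fx=6,fy=6,interpolation=cv2.INTER_CUBIC))
E
```

```text
18.92 [0.4437 0.1296 0.0751] yawY -78.59229860249137 F [-1.352  -0.3231  4.7065] w 0.01304253978891101
d cm [-0.0059 -0.0099 -7.5141]
rot [ 0.0005  0.0001 -0.0012]
```

View pics/z9.png

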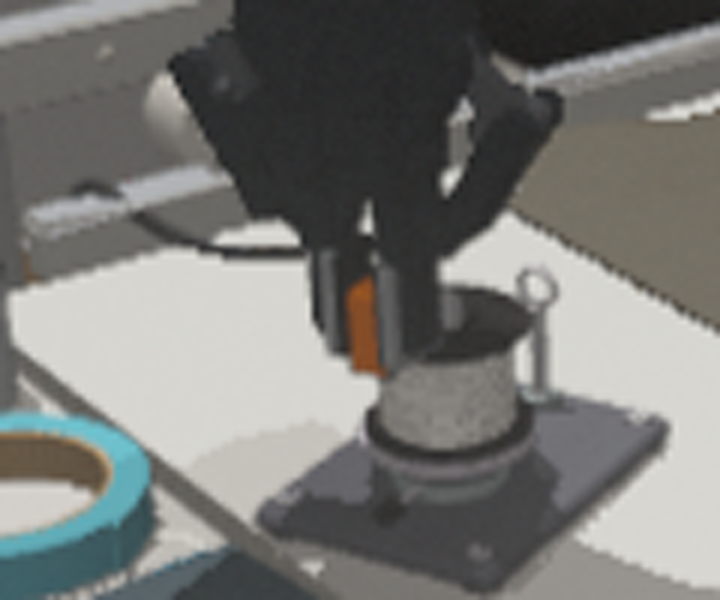

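play_rows(travel=[[0,0,-0.08],[0,0,-0.08],[0,0,-0.08],[0,0,0]], rotation=[[0,0,0],[0,0,0],[0,0,0],[0,0,0]], claw=[1.2,1.2,1.2,1.2])

```text
time_s: 19.3
position: [0.4437, 0.1296, 0.0726]
tool_rot: [[0.0, 0.198, -0.98], [-0.001, -0.98, -0.198], [-1.0, 0.001, -0.0]]
ft_force: [-0.6, 0.8, 3.6]
grip_width: 0.013
```

```bash
python3 - <<'E'
from h import *
fix(.4436,.1295,-78.66)
E
```

```text
19.3 [0.4437 0.1296 0.0726] yawY -78.59179699219384 F [-0.5646  0.8273  3.6008] w 0.01302274596701881
d cm [-0.0099 -0.0094 -7.2561]
rot [ 0.0005  0.0004 -0.0012]
```

play_rows(travel=[[0,0,-0.08],[0.1,0.02,0],[0.1,0.02,0],[0,0,0]], rotation=[[0,0,0],[0,0,0],[0,0,0],[0,0,0]], claw=[1.2,1.2,1.2,1.2])

```text
time_s: 19.63
position: [0.4457, 0.13, 0.0718]
tool_rot: [[0.0, 0.198, -0.98], [-0.001, -0.98, -0.198], [-1.0, 0.001, 0.0]]
ft_force: [-1.4, -0.2, 5.2]
grip_width: 0.0129
```

play_rows(travel=[[0.1,0.02,0],[0.1,0.02,0],[0,0,0]], rotation=[[0,0,0],[0,0,0],[0,0,0]], claw=[1.2,1.2,1.2])

```text
time_s: 19.88
position: [0.448, 0.1305, 0.0719]
tool_rot: [[0.0, 0.198, -0.98], [-0.001, -0.98, -0.198], [-1.0, 0.001, 0.0]]
ft_force: [-1.2, -1.3, 4.5]
grip_width: 0.0133
```

play_rows(travel=[[0.1,0.02,0],[0.1,0.02,0],[0,0,0]], rotation=[[0,0,0],[0,0,0],[0,0,0]], claw=[1.2,1.2,1.2])

```text
time_s: 20.13
position: [0.4502, 0.1309, 0.0719]
tool_rot: [[0.0, 0.198, -0.98], [-0.001, -0.98, -0.198], [-1.0, 0.001, -0.0]]
ft_force: [-2.1, 0.2, 3.7]
grip_width: 0.0133
```

play_rows(travel=[[0.1,0.02,0],[0.1,0.02,0],[0,0,0]], rotation=[[0,0,0],[0,0,0],[0,0,0]], claw=[1.2,1.2,1.2])

```text
time_s: 20.38
position: [0.4524, 0.1314, 0.0719]
tool_rot: [[0.0, 0.198, -0.98], [-0.001, -0.98, -0.198], [-1.0, 0.0, 0.0]]
ft_force: [-1.9, 1.1, 4.0]
grip_width: 0.013
```

play_rows(travel=[[0.1,0.02,0],[0.1,0.02,0],[0,0,0]], rotation=[[0,0,0],[0,0,0],[0,0,0]], claw=[1.2,1.2,1.2])

```text
time_s: 20.63
position: [0.4539, 0.1317, 0.0718]
tool_rot: [[-0.002, 0.198, -0.98], [-0.001, -0.98, -0.198], [-1.0, 0.001, 0.002]]
ft_force: [-0.7, -0.1, 5.4]
grip_width: 0.0127
```

play_rows(travel=[[0.1,0.02,0],[0.1,0.02,0]], rotation=[[0,0,0],[0,0,0]], claw=[1.2,1.2])

```text
time_s: 20.8
position: [0.4544, 0.1319, 0.0714]
tool_rot: [[-0.005, 0.198, -0.98], [-0.002, -0.98, -0.198], [-1.0, 0.0, 0.006]]
ft_force: [-5.1, -1.2, 5.5]
grip_width: 0.0134
```

play_rows(travel=[[0.2,0.04,0.04],[0.2,0.04,0.02]], rotation=[[0.001,-0.005,0],[0,-0.002,0]], claw=[1.2,1.2])

```text
time_s: 20.97
position: [0.4566, 0.1324, 0.0714]
tool_rot: [[-0.003, 0.198, -0.98], [-0.001, -0.98, -0.198], [-1.0, 0.001, 0.004]]
ft_force: [-3.2, -2.8, 4.8]
grip_width: 0.0131
```

```bash
python3 - <<'E'
from h import *
fix(.4838,.1376,-78.66)
E
```

```text
20.97 [0.4566 0.1324 0.0714] yawY -78.55355250963403 F [-3.2302 -2.7803  4.8081] w 0.013136056186209315
d cm [ 2.7199  0.5234 -7.1441]
rot [ 0.0015 -0.0034 -0.0019]
```

play_rows(travel=[[0.15,0.03,0.03],[0.15,0.03,0.02]], rotation=[[0.001,-0.004,0],[0,-0.002,0]], claw=[1.2,1.2])

```text
time_s: 21.13
position: [0.4594, 0.1328, 0.0718]
tool_rot: [[0.002, 0.199, -0.98], [-0.001, -0.98, -0.199], [-1.0, 0.001, -0.002]]
ft_force: [-1.6, -1.3, 4.6]
grip_width: 0.0131
```

play_rows(travel=[[0.15,0.03,0.02],[0.15,0.03,0.02]], rotation=[[0.001,-0.003,0],[0,-0.002,0]], claw=[1.2,1.2])

```text
time_s: 21.3
position: [0.4625, 0.1335, 0.0722]
tool_rot: [[0.007, 0.198, -0.98], [0.0, -0.98, -0.198], [-1.0, 0.001, -0.007]]
ft_force: [-8.0, -3.0, 5.9]
grip_width: 0.0129
```

play_rows(travel=[[0.12,0.024,0],[0.12,0.024,0]], rotation=[[0,0.006,0],[0,0,0]], claw=[1.2,1.2])

```text
time_s: 21.47
position: [0.4625, 0.1335, 0.0717]
tool_rot: [[-0.006, 0.199, -0.98], [-0.001, -0.98, -0.199], [-1.0, -0.0, 0.006]]
ft_force: [-7.3, -2.9, 6.4]
grip_width: 0.0129
```

```bash
python3 - <<'E'
from h import *
fix(.4838,.1376,-78.66)
im=env.get_image('scene');cv2.imwrite('pics/s10.png',im[:,:,::-1])
cv2.imwrite('pics/z10.png',cv2.resize(im[130:230,200:320,::-1],None,fx=6,fy=6,interpolation=cv2.INTER_CUBIC))
E
```

```text
21.47 [0.4625 0.1335 0.0717] yawY -78.51871049072896 F [-7.3327 -2.8892  6.4363] w 0.012891531819009115
d cm [ 2.1287  0.4073 -7.1699]
rot [ 0.0011 -0.0058 -0.0025]
```

View pics/z10.png

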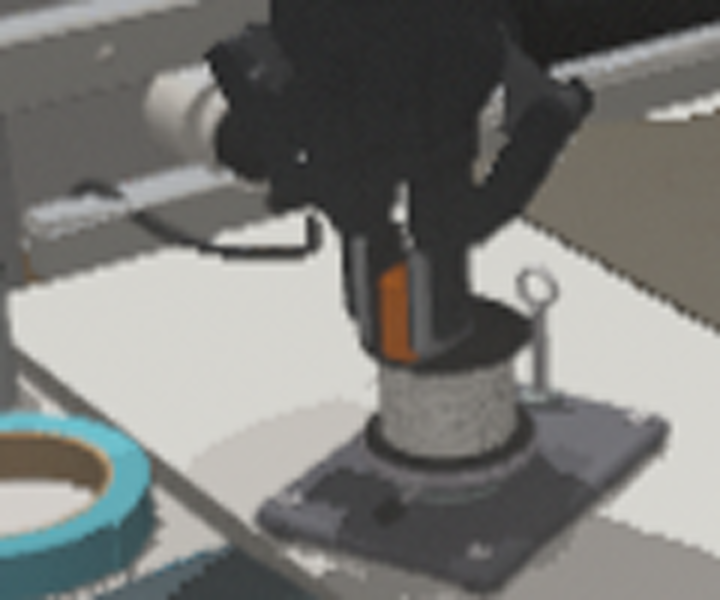

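play_rows(travel=[[0.3,0.06,0.02],[0.3,0.06,0]], rotation=[[0.001,-0.006,0],[0,0,0]], claw=[1.2,1.2])

```text
time_s: 21.68
position: [0.4629, 0.1337, 0.0709]
tool_rot: [[-0.014, 0.2, -0.98], [-0.003, -0.98, -0.2], [-1.0, 0.0, 0.014]]
ft_force: [-18.4, -6.6, 21.4]
grip_width: 0.0131
```

```bash
python3 - <<'E'
from h import *
fix(.4838,.1376,-78.66)
E
```

```text
21.68 [0.4629 0.1337 0.0709] yawY -78.45901491751083 F [-18.3646  -6.6451  21.4286] w 0.01313712680947202
d cm [ 2.0868  0.3859 -7.0939]
rot [ 0.003  -0.014  -0.0035]
```

play_rows(travel=[[-0.04,-0.01,0.05],[0,0,0]], rotation=[[0.003,-0.012,0],[0,0,0]], claw=[1.2,1.2])

```text
time_s: 21.85
position: [0.4622, 0.1334, 0.0716]
tool_rot: [[-0.003, 0.2, -0.98], [-0.001, -0.98, -0.2], [-1.0, 0.0, 0.003]]
ft_force: [-2.5, -0.0, 5.9]
grip_width: 0.0131
```

```bash
python3 - <<'E'
from h import *
fix(.4838,.1376,-78.66)
E
```

```text
21.85 [0.4622 0.1334 0.0716] yawY -78.44474054143458 F [-2.4532 -0.0288  5.9048] w 0.01308431444311931
d cm [ 2.1599  0.4169 -7.1647]
rot [ 0.0005 -0.0025 -0.0038]
```

play_rows(travel=[[0,0,0.05],[0,0,0.05],[0,0,0.04]], rotation=[[0,-0.002,0],[0,0,0],[0,0,0]], claw=[1.2,1.2,1.2])

```text
time_s: 22.1
position: [0.4622, 0.1335, 0.0727]
tool_rot: [[-0.001, 0.2, -0.98], [-0.0, -0.98, -0.2], [-1.0, 0.0, 0.001]]
ft_force: [0.2, 0.1, -4.7]
grip_width: 0.0129
```

play_rows(travel=[[0,0,0.05],[0,0,0.05]], rotation=[[0,0,0],[0,0,0]], claw=[1.2,1.2])

```text
time_s: 22.27
position: [0.4622, 0.1335, 0.0728]
tool_rot: [[-0.002, 0.2, -0.98], [-0.0, -0.98, -0.2], [-1.0, 0.0, 0.002]]
ft_force: [0.9, -0.2, -5.5]
grip_width: 0.0131
```

play_rows(travel=[[0,0,-0.02],[0,0,0],[0,0,0],[0,0,0],[0,0,0]], rotation=[[0,0,0],[0,0,0],[0,0,0],[0,0,0],[0,0,0]], claw=[1.2,3.5,3.5,3.5,3.5])

```text
time_s: 22.68
position: [0.4631, 0.1337, 0.073]
tool_rot: [[0.0, 0.2, -0.98], [-0.0, -0.98, -0.2], [-1.0, 0.0, -0.0]]
ft_force: [0.4, -0.4, 0.4]
grip_width: 0.035
```

play_rows(travel=[[0,0,0.5],[0,0,1],[0,0,2],[0,0,2],[-2,-2,2],[-2,-3,1],[-1,-3,0],[-1,-3,0],[-0.5,-3,0],[0,-2,0],[0,0,0],[0,0,0]], rotation=[[0,0,0],[0,0,0],[0,0,0],[0,0,0],[0,0,0],[0,0,0],[0,0,0],[0,0,0],[0,0,0],[0,0,0],[0,0,0],[0,0,0]], claw=[3.5,3.5,3.5,3.5,3.5,3.5,3.5,3.5,3.5,3.5,3.5,3.5])

```text
time_s: 23.68
position: [0.395, -0.0318, 0.1668]
tool_rot: [[0.009, 0.203, -0.979], [-0.003, -0.979, -0.203], [-1.0, 0.005, -0.008]]
ft_force: [-0.9, -0.1, -0.1]
grip_width: 0.035
```

```bash
python3 - <<'E'
from h import *
st()
for n,(a,b,c,d) in(('top',(140,220,190,270)),('scene',(140,230,210,320))):
    im=env.get_image(n);cv2.imwrite(f'pics/{n}11.png',im[:,:,::-1])
    cv2.imwrite(f'pics/z11{n}.png',cv2.resize(im[a:b,c:d,::-1],None,fx=6,fy=6,interpolation=cv2.INTER_CUBIC))
E
```

```text
23.68 [ 0.395  -0.0318  0.1668] yawY -78.27985350821147 F [-0.8767 -0.096  -0.0833] w 0.03502239207206477
```

View pics/z11top.png

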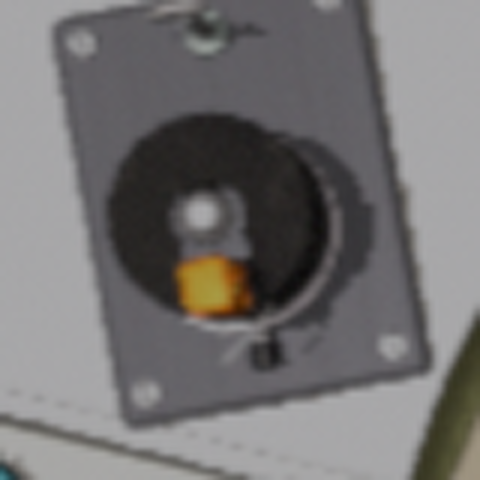

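View pics/z11scene.png

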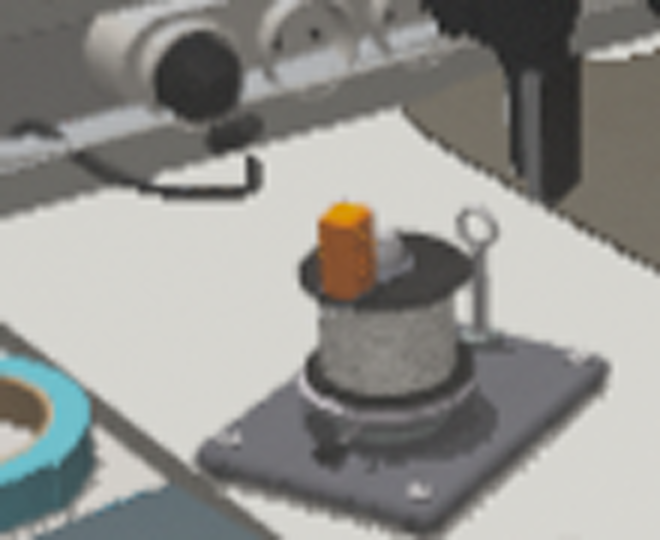

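```bash
python3 - <<'E'
from h import *
im=cv2.imread("pics/top11.png");h=cv2.cvtColor(im,40)[150:200,205:250].astype(int)
m=(h[...,0]>10)&(h[...,0]<30)&(h[...,1]>150)&(h[...,2]>170);ys,xs=np.nonzero(m);print(len(xs));u,v=xs.mean()+205,ys.mean()+150
g=onz("top",u,v,.0974);s=onz("top",223.2,175.0,.0804)
print(u,v,g,s,np.linalg.norm((s-g)[:2])*1e3,np.degrees(np.arctan2(*(s-g)[1::-1])))
st()
E
```

```text
0
nan nan [nan nan nan] [0.48431559 0.13772748 0.0804    ] nan nan
23.78 [ 0.3952 -0.031   0.1666] yawY -78.17173852134246 F [-0.0728 -0.2981 -0.3701] w 0.034723441775227605<stdin>:3: RuntimeWarning: Mean of empty slice.
  ret = ret.dtype.type(ret / rcount)
```

```bash
python3 - <<'E'
from h import *
im=cv2.imread("pics/top11.png");h=cv2.cvtColor(im,40)[150:200,205:250].astype(int)
m0=(h[...,0]>5)&(h[...,0]<35)&(h[...,1]>120);print(h[m0][:,2].max() if m0.any() else h[36,18:26])
for T in(90,120,150):
    m=m0&(h[...,2]>T);ys,xs=np.nonzero(m)
    if not len(xs): continue
    u,v=xs.mean()+205,ys.mean()+150
    g=onz("top",u,v,.0974);s=onz("top",223.2,175.0,.0804)
    print(len(xs),u,v,g,np.linalg.norm((s-g)[:2])*1e3)
E
```

```text
168
94 224.5744680851064 187.2659574468085 [0.46251571 0.13258143 0.0974    ] 22.39902952275645
78 223.93589743589743 187.16666666666666 [0.46270414 0.13362968 0.0974    ] 21.996509487423154
58 223.91379310344828 187.08620689655172 [0.46283751 0.13366394 0.0974    ] 21.85909554775625
```

The grip-to-spindle distance is 22.0 mm, which matches a fully home clip. Everything is at rest and the gripper is clear, so I'm handing the job in.

```bash
python3 -c "
from rig import env
print(env.close_job())"
```

```text
the job is handed in; nothing more can be done
None
```

The spool is on the platter over the spindle and the E-clip is locked in the groove. I handed the job in after about 24 s of the 61 s allowed; the hand-in gives no verdict.

**What I did:**
- I set the spool down and let go of it.
- I touched the spindle's top end and found it at 80.4 mm, so the groove lies at 65.8–70.4 mm.
- I pressed the spool down with the clip until the clip's underside was at about 66.5 mm. I then pushed the clip in sideways and felt it give before it reached a hard stop.
- A confirming push at the stop read about 20 N sideways and 21 N vertically (roughly 29 N in all). That was the highest force I read; readings came only at the end of each move.

**Last checks:**
- **Upward tug:** the groove held the clip with its underside at 67.4 mm, as predicted. That holds the spool down by about 10.6 mm.
- **Final pictures:** they show the clip level on the spool with the spool centred. The grip is 22.0 mm from the spindle axis, which is the fully home distance. The gripper is well clear.

**What disagreed:** the two cameras differed by about 5 mm on where the clip's grip was at the start. I used a value between them, and the grasp and the stop position were consistent with it.

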